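# Push the slide box home in the corner stop

### The arm

A 6-joint arm with a two-finger parallel gripper is mounted at the origin on a cart in front of the work surface, level with it; the furniture and walls round the work are solid. World frame = base frame: x ahead of the robot, y to its left, z up, the work surface at z = 0. Lengths are in m, angles in rad, forces in N, time in s.
With the tool pointing down it reaches from about 0.275 to 0.825 m from the base axis. Payload 4.9 kg.
Tool frame: the origin (TCP) lies at the centre of the arm's flange, where the gripper is bolted on; the fingertips stand tip_extent ahead of it and the grasp point (between the pads) lies 155 mm ahead of it (tip_extent is the distance from the TCP to the fingertips, in m); z points along the fingers, y is the line along which they close (so a half turn about z gives the same grasp; the last joint's range is limited). The gripper opens to 85 mm and grips with 20 to 120 N. Pads are 22 mm wide; open, the fingers measure 114 mm over their backs; the gripper's body (76 mm by 85 mm) begins 54 mm behind the grasp point. The pads swing forward as they close: fully open they stand 13 mm farther back than shut.
Start: joints at [1.052, 0.326, -0.193, 1.052, 0, 1.437], TCP at [0.206, 0.51, 0.405] pointing down, gripper open.
Joint ranges: [-2.65, 2.65], [-0.97, 1.79], [-1.3, 1.35], [-1.93, 2.1], [-1.47, 1.37], [-3.14, 3.14]. Speed limits (rad/s): [2.57, 2.57, 3.14, 3.14, 3.14, 3.14].

### API

Orientations are given as [roll, pitch, yaw] about the fixed x, y, z axes, in that order (R = Rz(yaw) Ry(pitch) Rx(roll)).
In Python, from cell import * gives the robot as it stands. The module is installed in compiled form; this text tells all that it offers.
- The arm moves only by the shell command python3 -m handwheel 'ROWS' [FORCE]. ROWS is JSON, a list that holds one entry, the list of rows, each a list of 7 numbers: the turn, a rotation vector about the tool's x, y, z scaled (see below), then the shift along the tool's x, y, z scaled (see below), then the opening, from -1 (shut) to 1 (fully open). A call has exactly 8 rows; each row is the pose to reach, as a shift and turn from the pose commanded when the call began, along the tool's axes at that moment; what a row does not reach only later rows make up. The controller multiplies each number of a shift by 15 cm and each number of a turn by 0.5 rad. A row lasts 1/12 s, in which the tool goes at most 41.7 mm and 7.16 degrees, less where a joint would pass 70% of its speed; a pose out of reach is approached as far as the arm can. A call with a number of a shift or a turn outside -1 to 1 is refused whole. A call with a gripper value outside its range is refused whole. The fingers move at their own pace and stop on an object; FORCE is the grip in N (left out, the last holds). Time passes only in rows, so rows that repeat a pose let the fingers close, or fill a call up. It gives the time, the measured TCP pose, the force, the opening and the grip force at its end, in the units of the state.
- observe(): the state, without advancing time (a new reading comes with each control period).
- snapshot(name): name is "side" or "top" or "wrist"; returns (picture, depth): 420x560x3 uint8, red, green, blue; 420x560 float32, m along the optical axis (not along the pixel's ray), 0 where there is no reading.
- camera_params(name): a dict with "vfov" (degrees; the focal length in pixels is half the picture's height over the tangent of half this angle, whatever the lens; pixels are square), "cx", "cy" (the principal point, pixels), "rvec" (rotation vector, rad) and "tvec" (3), from world to camera coordinates, as OpenCV has them; the wrist camera has in their place "tool_from_camera" (4x4, takes a point from camera to tool coordinates, whose origin is the TCP and whose axes are the flange's). Camera axes: x right, y down, z forward; pixel columns grow to the right and rows downward; lengths in m; the calibration is good to about 2 mm. A picture is of the moment at which its call begins: read the wrist's pose just before it. camera_params takes no time and is no camera call.
- job_done(): hands the job in; it is judged then, once.
The state is a dict: "time_s": time; "joint_pos": joint angles; "qd": joint speeds; "tau": joint torques, N m; "position": TCP position; "eef_rot": TCP orientation; "contact_force": force on the tool from outside, world axes, zero at the start; "torque": the same for the moment, N m; "grip_width": opening from 0.0 (shut) to 1.0 (fully open); "grip_force": force on a finger pad.
Only numpy, scipy, OpenCV 4.12 (cv2) and the standard library are available. Lean on these libraries where they do the work, as an engineer would, in place of code of your own. Each camera call takes 0.05 s, during which the arm holds its last target. There are 200 camera calls.

### The job

Push the closed slide box along the bench into the inside corner of the aluminium corner stop, until its long hinge side lies flush along the long bar and its end is up against the short bar. Only push it, gently, with the fingers: do not pinch, lift or tip it, and leave the jar, the dropper bottle, the cover-slip box and the petri dish where they stand. Finish with the box home and the robot clear of it.

Things in the scene. Friction and masses are not known exactly. Their poses are not given: they have to be found in the camera images.
- corner_stop: Fixed L-shaped stop of two bare aluminium bars, 16 mm wide, 16 mm high, screw heads 4 mm above. Origin: the inside corner, at bench level; z up. Long bar (on the far side): inner face x = 0, runs from y = 0 to y = -230 mm, bar on the +x side. Short bar (at the robot's left): inner face y = 0, runs from x = 0 to x = -64 mm, bar on the +y side. The box belongs at x < 0, y < 0.
- home (a point): Point at bench level, fixed to the corner stop at (-34, -88) mm in its axes: where the slide box's origin lies when the box is home.
- slide_box: Loose closed blue slide box, 176 mm long (x), 66 mm wide (y), 36 mm high, about 0.25 kg, lid fixed shut. Origin: on the underside at mid-length, 34 mm from the hinge side (-y), 32 mm from the front (+y); ends at x = +-88 mm; z up. Starts between stop and robot, up to 0.3 rad askew, hinge side towards the long bar, +x end towards the short bar; home, its x lies along the stop's y.
- jar: Bystander: screw-lid specimen jar with a clear body, 54 mm across, 72 mm high, standing either behind the long bar or beyond the short bar (it may have changed places with the dropper bottle). Origin: centre of the underside.
- dropper: Bystander: dark blue dropper bottle, 34 mm across, 100 mm high, standing behind the long bar or beyond the short bar. Origin: centre of the underside.
- coverslips: Bystander: small cover-slip box, 31 x 31 x 19 mm, lying on the bench to the left of the slide box. Origin: centre of the underside.
- petri: Bystander: petri dish with lid, 61 mm across, 15 mm high, on the bench to the right of the slide box. Origin: centre of the underside.
There are look-alikes about, which are no part of the job. There is more than one size of the slide_box; the one meant has the size given above.

How it is judged:
By the outcome, as a careful person would: the job done as asked, in the order asked, and still so for the second after the job is handed in, with the robot touching nothing.
It also fails if it takes over 67 s, if anything falls off the work surface, if the arm or the gripper's body presses on something with over 40 N, if the wrist force passes 120 N, or if a joint passes its speed limit or range.

## Working session

There is one attempt and no reset: what is moved stays moved. The work goes in short steps, Python scripts to look and compute and a shell command to move; the robot and the scene stay as the last step left them, time stands still between calls to the robot, and variables do not carry over. Pictures are saved under pics/ and viewed, at most 10 in all, crops included, and the job is handed in when it is done.

```bash
mkdir -p pics; cat > h.py <<'E'
from cell import *
import numpy as np, cv2
def cam(n):
    p=camera_params(n); f=210/np.tan(np.radians(p["vfov"]/2)); return p,f
def world(n,u,v,z=None,depth=None):
    p,f=cam(n); R=cv2.Rodrigues(np.array(p["rvec"],float))[0]; t=np.array(p["tvec"],float).ravel()
    d=np.array([(u-p["cx"])/f,(v-p["cy"])/f,1.])
    c=-R.T@t; w=R.T@d
    if depth is not None: return c+w*depth
    return c+w*(z-c[2])/w[2]
E
python3 - <<'E'
from h import *
for n in("top","side"):
    im,d=snapshot(n); cv2.imwrite(f"pics/{n}0.png",im[:,:,::-1]); np.save(f"{n}0.npy",d); print(n,camera_params(n))
s=observe(); print({k:np.round(v,3) for k,v in s.items()})
E
```

```text
top {'vfov': 44.17282903042144, 'cx': 270.13148872311297, 'cy': 205.95739971278275, 'rvec': array([ 2.21758664, -2.15679665,  0.10695819]), 'tvec': array([-0.06703927,  0.60157223,  1.11336473])}
side {'vfov': 52.93741979878985, 'cx': 282.6131866856682, 'cy': 211.54080147192465, 'rvec': array([ 2.29079939, -0.02822205, -0.00465373]), 'tvec': array([-0.59861002,  0.00707478,  1.18246558])}
{'time_s': np.float64(0.1), 'joint_pos': array([ 1.052,  0.327, -0.194,  1.052,  0.   ,  1.437]), 'qd': array([-0.001, -0.002,  0.002, -0.001, -0.001,  0.   ]), 'tau': array([ 0.0000e+00, -4.4424e+01,  2.6304e+01,  8.0000e-03, -0.0000e+00,
       -0.0000e+00]), 'position': array([0.206, 0.51 , 0.404]), 'eef_rot': array([-3.14 , -0.   ,  2.757]), 'contact_force': array([0.034, 0.225, 0.207]), 'torque': array([0.011, 0.059, 0.054]), 'grip_force': np.float64(0.0), 'grip_width': np.float64(0.997)}
```

View pics/top0.png

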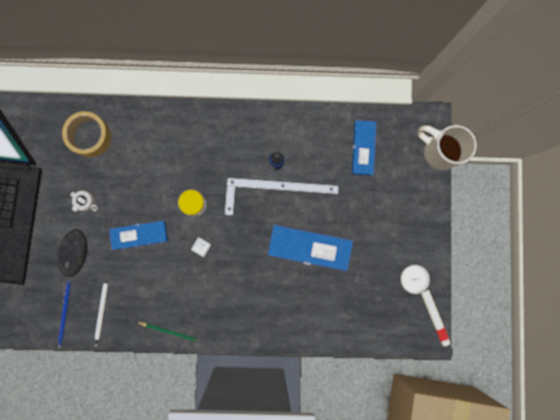

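View pics/side0.png

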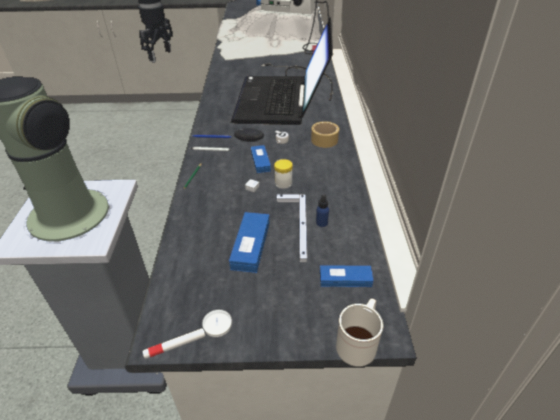

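The top view shows three blue boxes: a large one at (311,248), and small ones at (137,235) and (364,147). The large one lies between the stop (inside corner near (234,188)) and the robot, so I choose it. The jar is at (191,202), the dropper at (277,160), the cover-slip box at (201,247) and the petri dish at (415,279). I'll check the choice in a close crop.

```bash
python3 - <<'E'
from h import *
im=cv2.imread("pics/top0.png"); d=np.load("top0.npy")
c=cv2.resize(im[150:290,180:370],None,fx=4,fy=4,interpolation=cv2.INTER_CUBIC); cv2.imwrite("pics/crop0.png",c)
hsv=cv2.cvtColor(im,cv2.COLOR_BGR2HSV)
m=cv2.inRange(hsv,(100,120,60),(125,255,255)); m=cv2.morphologyEx(m,cv2.MORPH_CLOSE,np.ones((3,3)))
for k in cv2.findContours(m,0,2)[0]:
    if cv2.contourArea(k)<300: continue
    r=cv2.minAreaRect(k); b=cv2.boxPoints(r); z=0.036 if cv2.contourArea(k)>2000 else .02
    w=np.array([world("top",u,v,z) for u,v in b]); print("px",b.round(1).tolist()); print(w.round(4).tolist(),[np.linalg.norm(w[i]-w[i-1]).round(4) for i in (1,2)])
    u,v=map(int,r[0]); print("c",world("top",*r[0],z=z).round(4), "by depth",world("top",u,v,depth=d[v,u]).round(4))
E
```

```text
px [[267.0, 254.8000030517578], [273.20001220703125, 224.1999969482422], [353.0, 240.1999969482422], [346.79998779296875, 270.79998779296875]]
[[0.4962, -0.0463, 0.036], [0.5627, -0.0578, 0.036], [0.5328, -0.2321, 0.036], [0.4665, -0.2198, 0.036]] [np.float64(0.0675), np.float64(0.1768)]
c [ 0.5145 -0.139   0.036 ] by depth [ 0.5156 -0.1391  0.0345]
px [[108.19999694824219, 228.39999389648438], [164.1999969482422, 219.6999969482422], [167.5, 240.89999389648438], [111.5, 249.5]]
[[0.5443, 0.3028, 0.02], [0.5666, 0.1815, 0.02], [0.5204, 0.1724, 0.02], [0.4983, 0.2933, 0.02]] [np.float64(0.1233), np.float64(0.0471)]
c [0.5324 0.2376 0.02  ] by depth [0.5336 0.2382 0.0252]
px [[351.3999938964844, 173.8000030517578], [354.20001220703125, 119.5999984741211], [376.0, 120.80000305175781], [373.1000061035156, 174.89999389648438]]
[[0.6807, -0.2293, 0.02], [0.8035, -0.234, 0.02], [0.8024, -0.283, 0.02], [0.6796, -0.2779, 0.02]] [np.float64(0.1229), np.float64(0.049)]
c [ 0.7413 -0.256   0.02  ] by depth [ 0.7403 -0.2531  0.0274]
```

View pics/crop0.png

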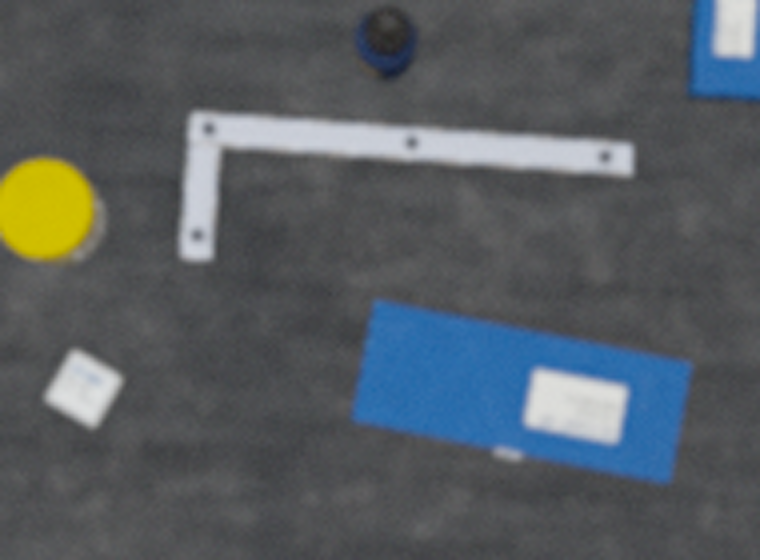

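```bash
python3 - <<'E'
from h import *
g=lambda a,b,z:world("top",180+(a+.5)/4-.5,150+(b+.5)/4-.5,z)[:2]
C=g(219,147,.016);L=g(633,177,.016);S=g(213,261,.016);print(C,L,S,np.linalg.norm(C-L),np.linalg.norm(C-S))
e=(L-C)/np.linalg.norm(L-C); print("long dir ang of +y axis",np.arctan2(e[0],-e[1]))  # stop yaw: y axis = -e
y=-e; x=np.array([y[1],-y[0]]); print("home",C-.034*x-.088*y)
print("short dir dot y",np.dot((S-C),y), "yaw",np.arctan2(x[1],x[0]))
B=np.array([[.4962,-.0463],[.5627,-.0578],[.5328,-.2321],[.4665,-.2198]])
print("box corners in stop frame",[(np.dot(b-C,x).round(4),np.dot(b-C,y).round(4)) for b in B])
for n,a,b,z in(("jar",48,208,.072),("drop",386,30,.1),("cov",84,388,.019)):
  w=g(a,b,z);print(n,w.round(4),(np.dot(w-C,x).round(4),np.dot(w-C,y).round(4)))
print("petri",world("top",415,279,.015))
E
```

```text
[0.64531525 0.03016462] [ 0.63522795 -0.20050497] [0.58181911 0.03140307] 0.23089004859879533 0.06350821605237499
long dir ang of +y axis -0.04370266832849524
home [ 0.6075031  -0.05626594]
short dir dot y -0.0015368031149538832 yaw -0.04370266832849524
box corners in stop frame [(np.float64(-0.1456), np.float64(-0.0829)), (np.float64(-0.0787), np.float64(-0.0915)), (np.float64(-0.1009), np.float64(-0.2669)), (np.float64(-0.1677), np.float64(-0.2575))]
jar [0.6038 0.1158] (np.float64(-0.0452), np.float64(0.0838))
drop [ 0.6988 -0.0588] (np.float64(0.0574), np.float64(-0.0866))
cov [0.5099 0.0995] (np.float64(-0.1383), np.float64(0.0634))
petri [ 0.45162366 -0.37412162  0.015     ]
```

The large blue box measures 176.8 x 67.5 mm, so it is the right one; the bars measure 231 and 63.5 mm against 230 and 64. The box is about 0.126 rad askew to the stop. Next I'll get the fingertip height from the depth image and work out the way to the staging point behind the box front.

```bash
cat >> h.py <<'E'
C=np.array([.6453,.0302]); YAW=-.0437
X=np.array([np.cos(YAW),np.sin(YAW)]); Y=np.array([-X[1],X[0]])
from scipy.spatial.transform import Rotation as Ro
def go(sx,sy,z,yaw):   # stop-frame target of TCP -> total turn (units) and shift (units) in present tool axes
    s=observe(); R=Ro.from_euler("xyz",s["eef_rot"]); p=np.r_[C+sx*X+sy*Y,z]
    T=Ro.from_euler("xyz",[np.pi,0,yaw]); print("turn",((R.inv()*T).as_rotvec()/.5).round(3),"shift",(R.inv().apply(p-s["position"])/.15).round(3), "F",s["contact_force"].round(1),"t",s["time_s"])
E
python3 - <<'E'
from h import *
d=np.load("side0.npy"); p,f=cam("side"); R=cv2.Rodrigues(np.array(p["rvec"],float))[0]; t=np.array(p["tvec"]).ravel()
v,u=np.mgrid[:420,:560]; c=np.stack([(u-p["cx"])/f*d,(v-p["cy"])/f*d,d],-1)[d>0]; w=(c-t)@R
m=(np.hypot(w[:,0]-.206,w[:,1]-.51)<.1)&(w[:,2]>.1)&(w[:,2]<.5); q=w[m]; print(len(q),np.sort(q[:,2])[:12].round(3))
go(-.215,-.172,.30,np.pi+YAW)
E
```

```text
1392 [0.244 0.244 0.245 0.245 0.245 0.245 0.246 0.247 0.247 0.247 0.248 0.248]
turn [-0.003 -0.001 -0.682] shift [-2.945 -3.423  0.698] F [0.  0.2 0.2] t 0.1
```

```bash
python3 -m handwheel '[[[0,0,-0.05,-0.06,-0.07,0,1],[0,0,-0.15,-0.17,-0.2,0,1],[0,0,-0.25,-0.29,-0.34,0,1],[0,0,-0.35,-0.43,-0.5,0,1],[0,0,-0.45,-0.57,-0.66,0,1],[0,0,-0.55,-0.71,-0.83,0,1],[0,0,-0.65,-0.84,-0.98,0,1],[0,0,-0.68,-0.86,-1,0,1]]]' && python3 -c "
from h import *
go(-.215,-.172,.30,np.pi+YAW)"
```

```text
time_s: 0.77
position: [0.2699, 0.3191, 0.4043]
eef_rot: [-3.139, -0.001, 3.095]
contact_force: [-0.7, 0.7, -1.1]
grip_width: 1.0
grip_force: 0.0
turn [-0.005 -0.001 -0.006] shift [-1.16  -2.956  0.702] F [-0.7  0.7 -1.1] t 0.7667
```

```bash
python3 -m handwheel '[[[0,0,0,-0.04,-0.1,0,1],[0,0,0,-0.09,-0.22,0,1],[0,0,0,-0.14,-0.36,0,1],[0,0,0,-0.2,-0.5,0,1],[0,0,0,-0.26,-0.65,0,1],[0,0,0,-0.32,-0.8,0,1],[0,0,0,-0.37,-0.93,0,1],[0,0,0,-0.4,-1,0,1]]]' && python3 -m handwheel '[[[0,0,0,-0.06,-0.15,0,1],[0,0,0,-0.12,-0.3,0,1],[0,0,0,-0.18,-0.45,0,1],[0,0,0,-0.24,-0.6,0,1],[0,0,0,-0.3,-0.75,0.1,1],[0,0,0,-0.36,-0.88,0.2,1],[0,0,0,-0.39,-0.96,0.3,1],[0,0,0,-0.4,-1,0.35,1]]]' && python3 -c "
from h import *
go(-.215,-.172,.175,np.pi+YAW)"
```

```text
time_s: 1.43
position: [0.3233, 0.1685, 0.4045]
eef_rot: [-3.141, -0.0, 3.095]
contact_force: [0.5, 0.8, -0.6]
grip_width: 1.004
grip_force: 0.0
time_s: 2.1
position: [0.3764, 0.0161, 0.3507]
eef_rot: [3.142, -0.001, 3.095]
contact_force: [-0.5, 0.9, -0.1]
grip_width: 0.997
grip_force: 0.0
turn [ 0.    -0.003 -0.007] shift [-0.359 -0.974  1.171] F [-0.5  0.9 -0.1] t 2.1
```

```bash
python3 -m handwheel '[[[0,0,-0.007,-0.05,-0.13,0.05,1],[0,0,-0.007,-0.12,-0.3,0.15,1],[0,0,-0.007,-0.18,-0.46,0.3,1],[0,0,-0.007,-0.24,-0.62,0.45,1],[0,0,-0.007,-0.3,-0.78,0.6,1],[0,0,-0.007,-0.34,-0.9,0.75,1],[0,0,-0.007,-0.36,-0.97,0.87,1],[0,0,-0.007,-0.36,-0.97,0.9,1]]]' && python3 -m handwheel '[[[0,0,0,0,0,0.05,1],[0,0,0,0,0,0.1,1],[0,0,0,0,0,0.15,1],[0,0,0,0,0,0.19,1],[0,0,0,0,0,0.23,1],[0,0,0,0,0,0.25,1],[0,0,0,0,0,0.26,1],[0,0,0,0,0,0.26,1]]]' && python3 - <<'E'
from h import *
im,d=snapshot("side"); cv2.imwrite("pics/s1.png",cv2.resize(im[170:290,180:340,::-1],None,fx=5,fy=5,interpolation=cv2.INTER_CUBIC)[:600,:800])
go(-.215,-.172,.172,np.pi+YAW)
E
```

```text
time_s: 2.77
position: [0.4236, -0.1315, 0.2149]
eef_rot: [3.141, -0.002, 3.098]
contact_force: [-0.5, 0.5, -0.3]
grip_width: 0.999
grip_force: 0.0
time_s: 3.43
position: [0.4235, -0.1303, 0.178]
eef_rot: [3.141, -0.0, 3.101]
contact_force: [0.2, 1.1, -0.4]
grip_width: 0.997
grip_force: 0.0
turn [-0.     0.     0.005] shift [ 0.004 -0.012  0.042] F [-0.1  0.1 -0.1] t 3.4833
```

View pics/s1.png

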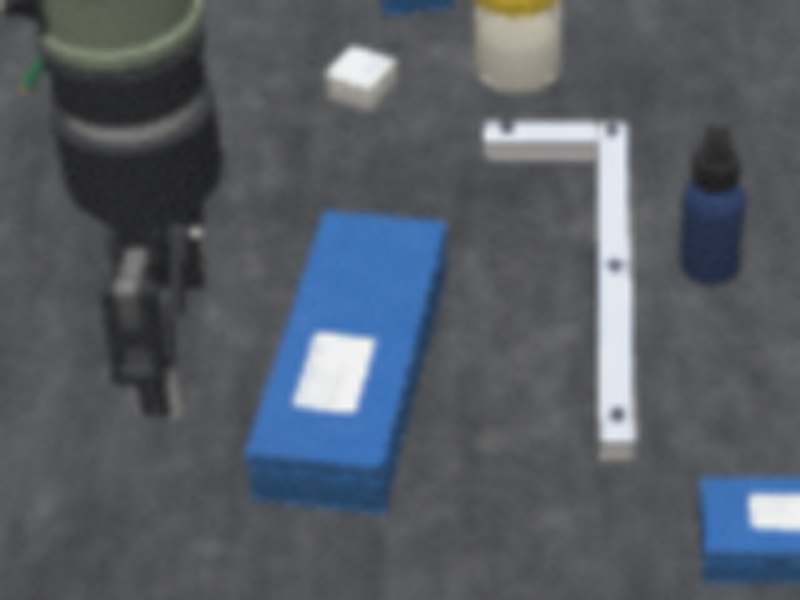

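The tips are about 18 mm above the bench, 40 mm short of the box front, both fingers facing it (tip seen at about (160,415) in the crop). Now I approach and begin pushing slowly.

```bash
python3 -m handwheel '[[[0,0,0,-0.03,0,0.01,1],[0,0,0,-0.07,0,0.02,1],[0,0,0,-0.11,0,0.03,1],[0,0,0,-0.15,0,0.03,1],[0,0,0,-0.18,0,0.03,1],[0,0,0,-0.21,0,0.03,1],[0,0,0,-0.24,0,0.03,1],[0,0,0,-0.26,0,0.03,1]]]' && python3 -m handwheel '[[[0,0,0,-0.03,0,0,1],[0,0,0,-0.06,0,0,1],[0,0,0,-0.09,0,0,1],[0,0,0,-0.12,0,0,1],[0,0,0,-0.15,0,0,1],[0,0,0,-0.18,0,0,1],[0,0,0,-0.21,0,0,1],[0,0,0,-0.24,0,0,1]]]' && python3 - <<'E'
from h import *
im,d=snapshot("top"); cv2.imwrite("pics/t1.png",cv2.resize(im[150:290,190:370,::-1],None,fx=4,fy=4,interpolation=cv2.INTER_CUBIC))
go(-.077,-.172,.174,np.pi+YAW)
E
```

```text
time_s: 4.15
position: [0.4632, -0.1322, 0.1737]
eef_rot: [-3.141, 0.0, 3.1]
contact_force: [0.8, -0.4, -0.3]
grip_width: 1.002
grip_force: 0.0
time_s: 4.82
position: [0.4987, -0.1335, 0.1736]
eef_rot: [3.141, -0.001, 3.1]
contact_force: [-2.4, 0.3, 0.7]
grip_width: 1.0
grip_force: 1.0
turn [0.    0.003 0.006] shift [-0.408 -0.014 -0.001] F [0.6 0.5 0. ] t 4.8667
```

View pics/t1.png

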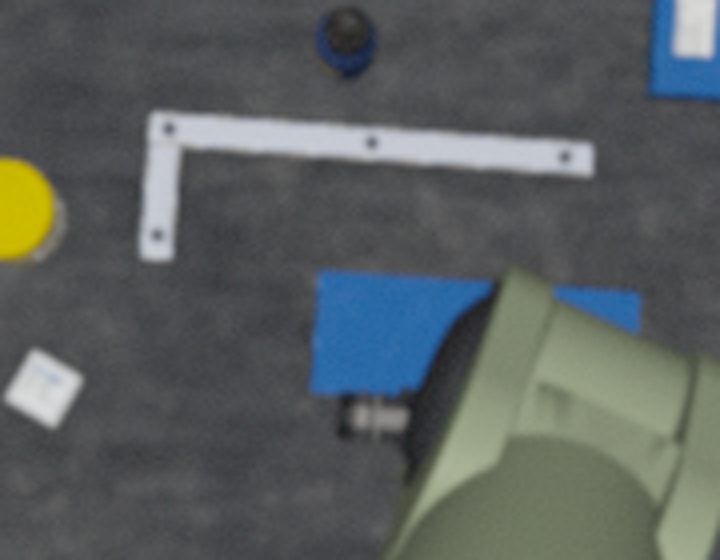

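The box is now square to the gripper and parallel to the long bar, with its left end at crop (318,270) and the bystanders unmoved. I keep pushing.

```bash
python3 -m handwheel '[[[0,0,0.006,-0.02,0,0,1],[0,0,0.006,-0.05,0,0,1],[0,0,0.006,-0.08,0,0,1],[0,0,0.006,-0.11,0,0,1],[0,0,0.006,-0.14,0,0,1],[0,0,0.006,-0.17,0,0,1],[0,0,0.006,-0.2,0,0,1],[0,0,0.006,-0.22,0,0,1]]]' && python3 -m handwheel '[[[0,0,0,-0.02,0,0,1],[0,0,0,-0.04,0,0,1],[0,0,0,-0.06,0,0,1],[0,0,0,-0.08,0,0,1],[0,0,0,-0.1,0,0,1],[0,0,0,-0.11,0,0,1],[0,0,0,-0.12,0,0,1],[0,0,0,-0.12,0,0,1]]]' && python3 - <<'E'
from h import *
im,d=snapshot("side"); cv2.imwrite("pics/s2.png",cv2.resize(im[170:290,200:360,::-1],None,fx=5,fy=5,interpolation=cv2.INTER_CUBIC))
go(-.077,-.172,.174,np.pi+YAW)
im,d=snapshot("top")
m=cv2.inRange(cv2.cvtColor(im,cv2.COLOR_RGB2HSV),(100,120,60),(125,255,255)); m[:195]=0;m[:,:200]=0
k=np.argwhere(m[:, :400]); 
for u in range(265,345,10):
    r=k[k[:,1]==u,0]
    if len(r): w=world("top",u,r.min()-.5,.036)[:2]; print(u,r.min(),((w-C)@X).round(4),((w-C)@Y).round(4))
E
```

```text
time_s: 5.53
position: [0.5322, -0.135, 0.1737]
eef_rot: [-3.142, 0.0, 3.097]
contact_force: [-0.7, 0.2, -0.8]
grip_width: 1.005
grip_force: 0.7
time_s: 6.2
position: [0.5498, -0.1358, 0.1737]
eef_rot: [3.142, 0.0, 3.097]
contact_force: [-0.8, 0.3, -0.0]
grip_width: 0.999
grip_force: 0.4
turn [ 0.     0.001 -0.001] shift [-0.075 -0.013 -0.002] F [-1.7 -0.4 -0.7] t 6.25
275 195 -0.0136 -0.091
285 195 -0.0121 -0.1127
295 195 -0.0105 -0.1345
```

View pics/s2.png

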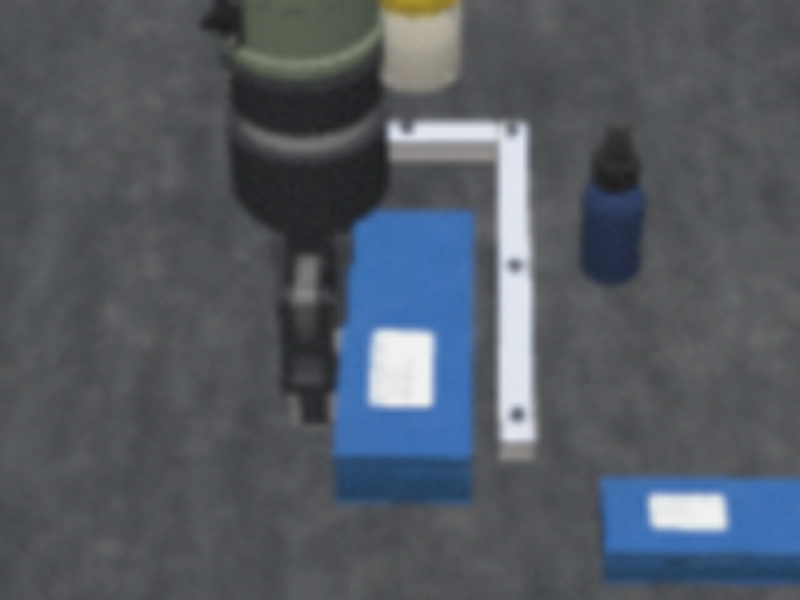

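The gap to the long bar is about 10 mm (between crop columns 473 and 498) and the box is parallel to it. I close it gently.

```bash
python3 -m handwheel '[[[0,0,0,-0.01,0,0,1],[0,0,0,-0.02,0,0,1],[0,0,0,-0.03,0,0,1],[0,0,0,-0.04,0,0,1],[0,0,0,-0.05,0,0,1],[0,0,0,-0.055,0,0,1],[0,0,0,-0.06,0,0,1],[0,0,0,-0.06,0,0,1]]]' && python3 -m handwheel '[[[0,0,0,-0.003,0,0,1],[0,0,0,-0.006,0,0,1],[0,0,0,-0.009,0,0,1],[0,0,0,-0.012,0,0,1],[0,0,0,-0.015,0,0,1],[0,0,0,-0.015,0,0,1],[0,0,0,-0.015,0,0,1],[0,0,0,-0.015,0,0,1]]]'
```

```text
time_s: 6.97
position: [0.5586, -0.1362, 0.1737]
eef_rot: [3.142, 0.0, 3.097]
contact_force: [-1.5, 0.9, 0.4]
grip_width: 1.0
grip_force: 0.6
time_s: 7.63
position: [0.5609, -0.1363, 0.1737]
eef_rot: [3.142, 0.0, 3.097]
contact_force: [-0.5, 1.0, -1.3]
grip_width: 0.997
grip_force: 0.3
```

```bash
python3 -m handwheel '[[[0,0,0,-0.003,0,0,1],[0,0,0,-0.006,0,0,1],[0,0,0,-0.009,0,0,1],[0,0,0,-0.012,0,0,1],[0,0,0,-0.012,0,0,1],[0,0,0,-0.012,0,0,1],[0,0,0,-0.012,0,0,1],[0,0,0,-0.012,0,0,1]]]'
```

```text
time_s: 8.3
position: [0.5627, -0.1363, 0.1737]
eef_rot: [3.142, 0.0, 3.097]
contact_force: [-0.5, -0.2, -1.0]
grip_width: 1.001
grip_force: 0.3
```

```bash
for i in 1; do :; done; python3 -m handwheel '[[[0,0,0,-0.002,0,0,1],[0,0,0,-0.004,0,0,1],[0,0,0,-0.006,0,0,1],[0,0,0,-0.008,0,0,1],[0,0,0,-0.01,0,0,1],[0,0,0,-0.01,0,0,1],[0,0,0,-0.01,0,0,1],[0,0,0,-0.01,0,0,1]]]'; python3 - <<'E'
from h import *
im,d=snapshot("side"); cv2.imwrite("pics/s3.png",cv2.resize(im[185:275,250:350,::-1],None,fx=6,fy=6,interpolation=cv2.INTER_CUBIC))
E
```

```text
time_s: 8.97
position: [0.5638, -0.1364, 0.1737]
eef_rot: [-3.142, -0.001, 3.097]
contact_force: [-3.4, -0.1, 3.4]
grip_width: 1.0
grip_force: 1.8
```

View pics/s3.png

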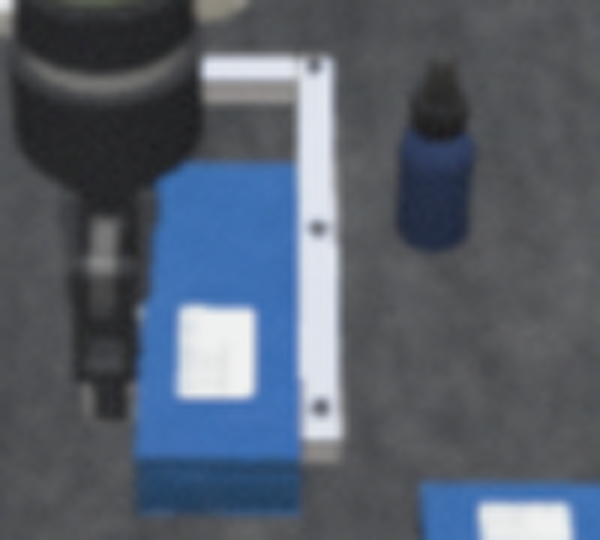

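The hinge side now lies along the long bar with a 3 N contact. I back off, rise, and carry the gripper round to the right-hand end, turning it by 90° and part-closing it.

```bash
python3 -m handwheel '[[[0,0,0,0.03,0,0,1],[0,0,0,0.1,0,0,1],[0,0,0,0.18,0,0,1],[0,0,0,0.24,0,-0.1,1],[0,0,0.1,0.26,0,-0.25,1],[0,0,0.3,0.26,0,-0.4,1],[0,0,0.5,0.26,0,-0.55,1],[0,0,0.6,0.26,0,-0.6,1]]]' && python3 -c "
from h import *
go(-.037,-.33,.26,np.pi/2+YAW)"
```

```text
time_s: 9.68
position: [0.5265, -0.1352, 0.2671]
eef_rot: [3.141, 0.007, 2.793]
contact_force: [1.0, 0.0, 0.5]
grip_width: 0.999
grip_force: 0.0
turn [0.009 0.011 2.532] shift [-0.792 -0.866  0.052] F [1.  0.  0.5] t 9.6833
```

```bash
python3 -m handwheel '[[[0,0,0.1,-0.05,-0.06,0,0.6],[0,0,0.22,-0.15,-0.17,0,0.2],[0,0,0.34,-0.28,-0.31,0,-0.2],[0,0,0.46,-0.4,-0.45,0,-0.4],[0,0,0.58,-0.53,-0.58,0,-0.4],[0,0,0.7,-0.66,-0.72,0,-0.4],[0,0,0.8,-0.76,-0.83,0,-0.4],[0,0,0.86,-0.79,-0.87,0,-0.4]]]' && python3 -m handwheel '[[[0,0,0.12,0,0,0,-0.4],[0,0,0.24,0,0,0,-0.4],[0,0,0.36,0,0,0,-0.4],[0,0,0.48,0,0,0,-0.4],[0,0,0.6,0,0,0,-0.4],[0,0,0.72,0,0,0,-0.4],[0,0,0.82,0,0,0,-0.4],[0,0,0.86,0,0,0,-0.4]]]' && python3 -c "
from h import *
go(-.037,-.33,.215,np.pi/2+YAW)"
```

```text
time_s: 10.35
position: [0.5939, -0.3008, 0.2639]
eef_rot: [3.141, 0.004, 2.363]
contact_force: [0.2, -0.1, 0.1]
grip_width: 0.301
grip_force: 0.0
time_s: 11.02
position: [0.5926, -0.2969, 0.2637]
eef_rot: [3.141, 0.0, 1.936]
contact_force: [-0.1, -0.9, -0.4]
grip_width: 0.299
grip_force: 0.0
turn [ 0.002 -0.     0.818] shift [-0.009  0.006  0.325] F [-0.1 -0.9 -0.4] t 11.0167
```

```bash
python3 -m handwheel '[[[0,0,0.12,0,0,0.02,-0.4],[0,0,0.24,0,0,0.06,-0.4],[0,0,0.36,0,0,0.12,-0.4],[0,0,0.48,0,0,0.18,-0.4],[0,0,0.6,0,0,0.24,-0.4],[0,0,0.72,0,0,0.29,-0.4],[0,0,0.8,0,0,0.32,-0.4],[0,0,0.82,0,0,0.32,-0.4]]]' && python3 - <<'E'
from h import *
s=observe(); im,d=snapshot("side"); p,f=cam("side"); R=cv2.Rodrigues(np.array(p["rvec"],float))[0]; t=np.array(p["tvec"]).ravel()
v,u=np.mgrid[:420,:560]; c=np.stack([(u-p["cx"])/f*d,(v-p["cy"])/f*d,d],-1)[d>0]; w=(c-t)@R
m=(np.hypot(*(w[:,:2]-s["position"][:2]).T)<.06)&(w[:,2]>.012)&(w[:,2]<.2); q=w[m]; print(len(q),np.sort(q[:,2])[:25].round(3))
cv2.imwrite("pics/s4.png",cv2.resize(im[190:300,250:400,::-1],None,fx=5,fy=5,interpolation=cv2.INTER_CUBIC))
b=im.astype(int); print(s["position"])
go(-.037,-.33,.183,np.pi/2+YAW)
E
```

```text
time_s: 11.68
position: [0.5921, -0.2968, 0.2144]
eef_rot: [-3.14, -0.001, 1.527]
contact_force: [1.3, 0.8, 0.2]
grip_width: 0.302
grip_force: 0.0
1568 [0.041 0.043 0.043 0.045 0.045 0.047 0.047 0.048 0.048 0.048 0.048 0.049
 0.049 0.049 0.049 0.05  0.051 0.051 0.051 0.051 0.052 0.052 0.052 0.053
 0.053]
[ 0.59207879 -0.29678727  0.21442163]
turn [-0.001 -0.002  0.001] shift [-0.006  0.011  0.214] F [ 1.2 -0.9 -0.3] t 11.7333
```

View pics/s4.png

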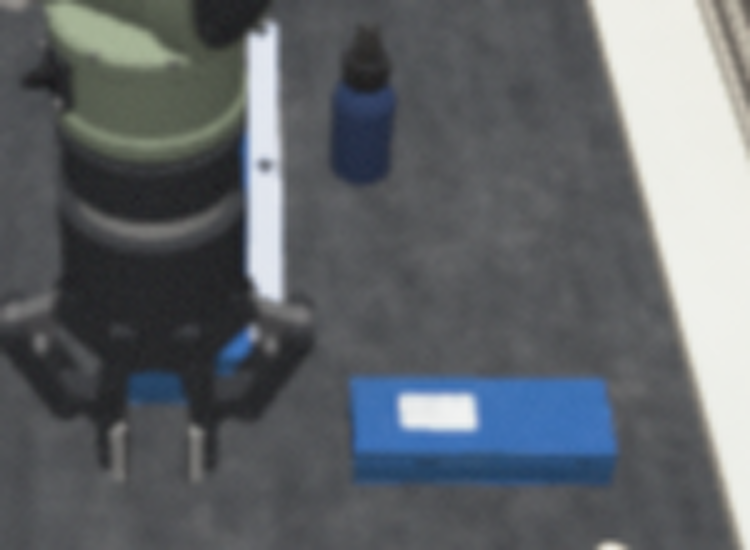

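The fingers stand behind the box's right end at crop (110–205,480), with the tips at z ≈ 0.042 (extent 0.172). I lower by 30 mm and push along tool +x.

```bash
python3 -m handwheel '[[[0,0,0,0,0,0.03,-0.4],[0,0,0,0,0,0.07,-0.4],[0,0,0,0,0,0.11,-0.4],[0,0,0,0,0,0.15,-0.4],[0,0,0,0,0,0.18,-0.4],[0,0,0,0,0,0.2,-0.4],[0,0,0,0.03,0,0.2,-0.4],[0,0,0,0.06,0,0.2,-0.4]]]' && python3 -m handwheel '[[[0,0,0,0.04,0,0,-0.4],[0,0,0,0.08,0,0,-0.4],[0,0,0,0.12,0,0,-0.4],[0,0,0,0.16,0,0,-0.4],[0,0,0,0.2,0,0,-0.4],[0,0,0,0.23,0,0,-0.4],[0,0,0,0.26,0,0,-0.4],[0,0,0,0.29,0,0,-0.4]]]' && python3 -m handwheel '[[[0,0,0,0.03,0,0,-0.4],[0,0,0,0.06,0,0,-0.4],[0,0,0,0.09,0,0,-0.4],[0,0,0,0.12,0,0,-0.4],[0,0,0,0.15,0,0,-0.4],[0,0,0,0.18,0,0,-0.4],[0,0,0,0.2,0,0,-0.4],[0,0,0,0.22,0,0,-0.4]]]' && python3 -c "
from h import *
go(-.037,-.187,.184,np.pi/2+YAW)"
```

```text
time_s: 12.4
position: [0.5928, -0.2883, 0.1854]
eef_rot: [-3.141, -0.0, 1.527]
contact_force: [-0.2, 0.4, 0.0]
grip_width: 0.299
grip_force: 0.0
time_s: 13.07
position: [0.5949, -0.2446, 0.1858]
eef_rot: [3.142, 0.0, 1.527]
contact_force: [-0.9, -0.4, -0.4]
grip_width: 0.303
grip_force: 0.0
time_s: 13.73
position: [0.5963, -0.2117, 0.1857]
eef_rot: [3.142, 0.0, 1.527]
contact_force: [0.2, -2.2, -0.7]
grip_width: 0.305
grip_force: 0.6
turn [0.    0.    0.001] shift [0.379 0.009 0.011] F [ 0.2 -2.2 -0.7] t 13.7333
```

Contact is light at about 2 N. I continue.

```bash
python3 -m handwheel '[[[0,0,0,0.03,0,0,-0.4],[0,0,0,0.06,0,0,-0.4],[0,0,0,0.09,0,0,-0.4],[0,0,0,0.12,0,0,-0.4],[0,0,0,0.15,0,0,-0.4],[0,0,0,0.18,0,0,-0.4],[0,0,0,0.2,0,0,-0.4],[0,0,0,0.22,0,0,-0.4]]]' && python3 - <<'E'
from h import *
im,d=snapshot("top"); cv2.imwrite("pics/t2.png",cv2.resize(im[160:260,200:350,::-1],None,fx=5,fy=5,interpolation=cv2.INTER_CUBIC))
go(-.037,-.187,.184,np.pi/2+YAW)
E
```

```text
time_s: 14.4
position: [0.5977, -0.1787, 0.1857]
eef_rot: [-3.142, 0.0, 1.527]
contact_force: [-0.4, -1.4, 0.4]
grip_width: 0.298
grip_force: 0.6
turn [ 0.    -0.001  0.002] shift [0.155 0.009 0.012] F [ 0.6 -0.1  0.5] t 14.45
```

View pics/t2.png

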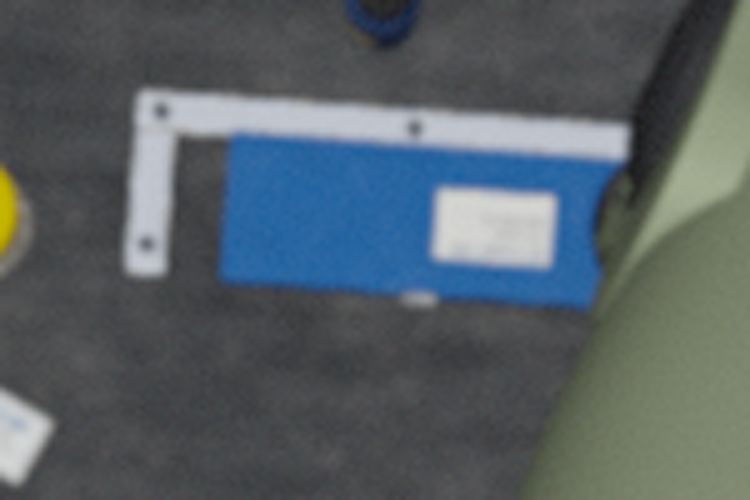

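The box is parallel and flush with the long bar. About 23 mm remains between its end (crop 228,200) and the short bar (crop 172,200).

```bash
python3 -m handwheel '[[[0,0,0,0.02,0,0,-0.4],[0,0,0,0.04,0,0,-0.4],[0,0,0,0.06,0,0,-0.4],[0,0,0,0.08,0,0,-0.4],[0,0,0,0.1,0,0,-0.4],[0,0,0,0.115,0,0,-0.4],[0,0,0,0.125,0,0,-0.4],[0,0,0,0.13,0,0,-0.4]]]' && python3 -m handwheel '[[[0,0,0,0.003,0,0,-0.4],[0,0,0,0.006,0,0,-0.4],[0,0,0,0.009,0,0,-0.4],[0,0,0,0.012,0,0,-0.4],[0,0,0,0.012,0,0,-0.4],[0,0,0,0.012,0,0,-0.4],[0,0,0,0.012,0,0,-0.4],[0,0,0,0.012,0,0,-0.4]]]'
```

```text
time_s: 15.12
position: [0.5986, -0.1594, 0.1857]
eef_rot: [3.142, -0.0, 1.528]
contact_force: [-0.6, -2.1, 0.6]
grip_width: 0.3
grip_force: 0.8
time_s: 15.78
position: [0.5986, -0.1579, 0.1857]
eef_rot: [3.142, 0.0, 1.527]
contact_force: [-0.8, -2.2, 0.0]
grip_width: 0.298
grip_force: 0.8
```

```bash
python3 -m handwheel '[[[0,0,0,0.002,0,0,-0.4],[0,0,0,0.004,0,0,-0.4],[0,0,0,0.006,0,0,-0.4],[0,0,0,0.008,0,0,-0.4],[0,0,0,0.01,0,0,-0.4],[0,0,0,0.01,0,0,-0.4],[0,0,0,0.01,0,0,-0.4],[0,0,0,0.01,0,0,-0.4]]]'
```

```text
time_s: 16.45
position: [0.5987, -0.1563, 0.1857]
eef_rot: [3.142, -0.0, 1.527]
contact_force: [0.4, -1.4, 1.2]
grip_width: 0.301
grip_force: 0.8
```

```bash
python3 -m handwheel '[[[0,0,0,0.002,0,0,-0.4],[0,0,0,0.004,0,0,-0.4],[0,0,0,0.006,0,0,-0.4],[0,0,0,0.008,0,0,-0.4],[0,0,0,0.01,0,0,-0.4],[0,0,0,0.01,0,0,-0.4],[0,0,0,0.01,0,0,-0.4],[0,0,0,0.01,0,0,-0.4]]]'
```

```text
time_s: 17.12
position: [0.5988, -0.1548, 0.1857]
eef_rot: [3.142, -0.0, 1.527]
contact_force: [-0.4, -1.5, 1.1]
grip_width: 0.299
grip_force: 0.9
```

```bash
python3 -m handwheel '[[[0,0,0,0.002,0,0,-0.4],[0,0,0,0.004,0,0,-0.4],[0,0,0,0.006,0,0,-0.4],[0,0,0,0.008,0,0,-0.4],[0,0,0,0.01,0,0,-0.4],[0,0,0,0.01,0,0,-0.4],[0,0,0,0.01,0,0,-0.4],[0,0,0,0.01,0,0,-0.4]]]'
```

```text
time_s: 17.78
position: [0.5988, -0.1533, 0.1857]
eef_rot: [3.142, -0.0, 1.527]
contact_force: [0.3, -2.8, 0.8]
grip_width: 0.303
grip_force: 0.9
```

```bash
python3 -m handwheel '[[[0,0,0,0.002,0,0,-0.4],[0,0,0,0.004,0,0,-0.4],[0,0,0,0.006,0,0,-0.4],[0,0,0,0.008,0,0,-0.4],[0,0,0,0.008,0,0,-0.4],[0,0,0,0.008,0,0,-0.4],[0,0,0,0.008,0,0,-0.4],[0,0,0,0.008,0,0,-0.4]]]'; python3 - <<'E'
from h import *
im,d=snapshot("top"); cv2.imwrite("pics/t3.png",cv2.resize(im[170:240,215:305,::-1],None,fx=8,fy=8,interpolation=cv2.INTER_CUBIC))
E
```

```text
time_s: 18.45
position: [0.5989, -0.1525, 0.1857]
eef_rot: [-3.142, 0.001, 1.527]
contact_force: [-1.4, -5.7, 0.4]
grip_width: 0.3
grip_force: 2.6
```

View pics/t3.png

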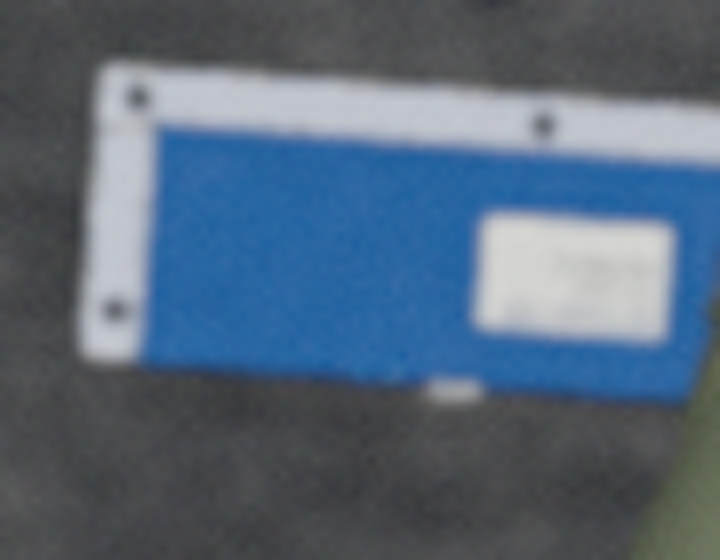

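Contact reads 5.7 N. The crop shows the box end against the short bar (crop (150,130)–(143,360)) and the hinge side along the long bar. I add a slight seating push, then withdraw and measure.

```bash
python3 -m handwheel '[[[0,0,0,0.002,0,0,-0.4],[0,0,0,0.004,0,0,-0.4],[0,0,0,0.004,0,0,-0.4],[0,0,0,0.004,0,0,-0.4],[0,0,0,0.004,0,0,-0.4],[0,0,0,0.004,0,0,-0.4],[0,0,0,0.004,0,0,-0.4],[0,0,0,0.004,0,0,-0.4]]]' && python3 -m handwheel '[[[0,0,0,-0.03,0,0,-0.4],[0,0,0,-0.1,0,0,-0.4],[0,0,0,-0.2,0,0,-0.4],[0,0,0,-0.3,0,-0.05,-0.4],[0,0,0,-0.34,0,-0.2,-0.4],[0,0,0,-0.35,0,-0.4,-0.4],[0,0,0,-0.35,0,-0.55,-0.4],[0,0,0,-0.35,0,-0.6,-0.4]]]' && python3 -m handwheel '[[[0,0,0,-0.15,-0.05,0,-0.4],[0,0,0,-0.3,-0.15,0,-0.4],[0,0,0,-0.45,-0.25,0,-0.4],[0,0,0,-0.6,-0.35,0,-0.4],[0,0,0,-0.7,-0.5,0,-0.4],[0,0,0,-0.75,-0.65,0,-0.4],[0,0,0,-0.78,-0.75,0,-0.4],[0,0,0,-0.8,-0.8,0,-0.4]]]' && python3 - <<'E'
from h import *
ims=[snapshot("top")[0].astype(float) for _ in range(4)]; im=np.mean(ims,0).astype(np.uint8); cv2.imwrite("pics/t4.png",im[:,:,::-1])
m=cv2.inRange(cv2.cvtColor(im,cv2.COLOR_RGB2HSV),(100,120,60),(125,255,255)); m=cv2.morphologyEx(m,cv2.MORPH_CLOSE,np.ones((3,3)))
for k in cv2.findContours(m,0,2)[0]:
    if cv2.contourArea(k)<2000: continue
    b=cv2.boxPoints(cv2.minAreaRect(k)); print(b.round(1).tolist())
    for u,v in b: w=world("top",u,v,.036)[:2]-C; print((w@X).round(4),(w@Y).round(4))
for n,u,v,z in(("jar",191.6,201.6,.072),):pass
a=cv2.imread("pics/top0.png"); df=cv2.absdiff(a,im[:,:,::-1].copy()).max(2)
for n,(u,v) in dict(jar=(191,202),drop=(277,160),cov=(201,247),petri=(415,279)).items(): print(n,df[v-17:v+18,u-17:u+18].mean().round(1))
E
```

```text
time_s: 19.17
position: [0.599, -0.1523, 0.1857]
eef_rot: [3.141, 0.002, 1.527]
contact_force: [-0.0, -6.7, 0.5]
grip_width: 0.298
grip_force: 3.3
time_s: 19.83
position: [0.5977, -0.2063, 0.2801]
eef_rot: [3.136, 0.002, 1.526]
contact_force: [1.0, 0.2, 0.5]
grip_width: 0.301
grip_force: 0.0
time_s: 20.5
position: [0.4692, -0.3198, 0.2753]
eef_rot: [-3.14, -0.001, 1.525]
contact_force: [0.1, -0.5, -0.3]
grip_width: 0.299
grip_force: 0.0
[[232.60000610351562, 215.5], [234.60000610351562, 185.8000030517578], [313.70001220703125, 191.1999969482422], [311.6000061035156, 220.89999389648438]]
-0.0661 -0.0022
-0.0009 -0.0016
-0.0002 -0.1748
-0.0654 -0.1746
jar 2.5
drop 2.7
cov 2.5
petri 102.9
```

The box corners read within about 1 mm of the stop faces (half a pixel), and the jar, dropper and cover-slip box have not changed. The gripper is hiding the petri dish from the top camera, so I check it in the side view before handing in.

```bash
python3 - <<'E'
from h import *
im=snapshot("side")[0][:,:,::-1]; a=cv2.imread("pics/side0.png"); df=cv2.absdiff(a,im.copy()).max(2)
for n,(u,v) in dict(petri=(217,322),drop=(322,212),jar=(284,174)).items(): print(n,df[v-15:v+16,u-15:u+16].mean().round(1))
s=observe(); print(s["position"].round(3),s["contact_force"].round(1))
E
```

```text
petri 5.4
drop 4.5
jar 6.4
[ 0.472 -0.319  0.276] [-1.2  0.3  1. ]
```

```bash
python3 -c "
from cell import *
print(job_done())"
```

```text
the job is handed in; nothing more can be done
None
```

The slide box is home in the corner stop: my last measurement put its hinge side and end within about 1 mm of the bars, the four bystanders looked unmoved, and I handed it in with the gripper clear at about 20.5 s of the 67 s.

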